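# Set the bean cooler for emptying

## Robot

A 6-joint arm with a two-finger parallel gripper is mounted at the origin on the work surface. World frame = base frame: x ahead of the robot, y to its left, z up, the work surface at z = 0. Lengths are in m, angles in rad, forces in N, time in s.
With the tool pointing down it reaches from about 0.35 to 0.85 m from the base axis. Payload 8.1 kg.
Tool frame: the origin (TCP) lies on the centre line of the jaws, within the pads' length; the fingertips stand 17 mm ahead of it and the grasp point (between the pads) lies 2 mm behind it; z points along the fingers, y is the line along which they close (so a half turn about z gives the same grasp; the last joint's range is limited). The gripper opens to 85 mm and grips with 20 to 120 N. Pads are 22 mm wide; open, the fingers measure 114 mm over their backs; the gripper's body (76 mm by 85 mm) begins 54 mm behind the grasp point. The pads swing forward as they close: fully open they stand 13 mm farther back than shut.
Start: joints at [1.152, 0.13, 1.488, -0, 1.523, -0.085], TCP at [0.197, 0.567, 0.208] pointing down, gripper open.
Joint ranges: [-2.96, 2.96], [-0.89, 2.26], [0.02, 2.5], [-1.34, 4.48], [0, 2.73], [-2.66, 2.66]. Speed limits (rad/s): [2.39, 2.39, 2.79, 3.14, 3.14, 3.14].

## Interface

Orientations are given as a unit quaternion [w, x, y, z].
In Python, from plant import manip, snapshot, order gives the robot as it stands.
- The arm moves only by the tool servo_tool, never from a script. Its argument "plan" is a list of rows, each a list of 2 entries, a list of its own where there are three numbers: the shift along the tool's x, y, z in units of 60 mm (1.0 is 60 mm), then the turn, a rotation vector about the tool's x, y, z in units of 10 degrees (1.0 is 10 degrees). A call has exactly 8 rows; each row is the pose to reach, as a shift and turn from the pose commanded when the call began, along the tool's axes at that moment; what a row does not reach only later rows make up. A row lasts 1/8 s, in which the tool goes at most 62.5 mm and 10.7 degrees, less where a joint would pass 70% of its speed; a pose out of reach is approached as far as the arm can. A call with a gripper value outside its range is refused whole. "gripper" is the finger opening in mm, from 0 to 85.4, set as the call begins (left out, the last holds). The fingers move at their own pace and stop on an object; "squeeze" is the grip in N (left out, the last holds). Time passes only in rows, so rows that repeat a pose let the fingers close, or fill a call up. It gives the time, the measured TCP pose, the force, the opening and the grip force at its end, in the units of the state.
- manip.get_obs(): the state, without advancing time (a new reading comes with each control period).
- snapshot(name): name is "scene" or "side" or "wrist"; returns a dict with "img" (400x640x3 uint8, blue, green, red), "intrinsics" (3x3 intrinsics, pixels), "R" (3x3) and "t" (3): a world point X has camera coordinates R X + t. Camera axes: x right, y down, z forward; pixel columns grow to the right and rows downward; lengths in m; the calibration is good to about 2 mm. A picture is of the moment at which its call begins. There is no depth.
- order.finish_job(): hands the job in; it is judged then, once.
The state is a dict: "time": time; "joint_pos": joint angles; "qvel": joint speeds; "joint_torque": joint torques, N m; "tool_pos": TCP position; "tool_rot": TCP orientation; "ft_force": force on the tool from outside, world axes, zero at the start; "moment": the same for the moment, N m; "gripper_width": finger opening in m; "finger_force": force on a finger pad.
Only numpy, scipy, OpenCV 4.12 (cv2) and the standard library are available. Lean on these libraries where they do the work, as an engineer would, in place of code of your own. Each camera call takes 0.05 s, during which the arm holds its last target. There are 200 camera calls.

## Task

Set the bean cooler up for emptying: first, with the gate still shut, bring the steel pan square under the chute, close up to the machine. Then push the red lever inward against its spring until it is past the lip of the catch plate, hold it there while you swing it sideways over the pocket, and let it back into the pocket so that the gate stays open by itself. Leave everything else on the bench where it is.

Things in the scene. Friction and masses are not known exactly. Their poses are not given: they have to be found in the camera images.
- cooler: Round black bench-top bean cooler, fixed to the bench. Origin: centre of its underside, on the bench; z up. Its steel chute points along its own -x. Fan housing radius 150 mm up to 100 mm high, tray radius 170 mm up to 199 mm high. Chute 104 mm wide (y -52 to +52), reaching out to x = -232 mm, its underside at least 84 mm above the bench. All offsets below called 'cooler' are in this frame.
- chute_lip (a point): Middle of the lower end of the chute: (-232, 0, 87) mm in the cooler's frame.
- shaft (a point): Where the level gate shaft (along cooler y) meets the lever's plane: cooler (-180, -105, 175) mm. The shaft carries the flap that shuts the chute and, here, the upright red lever, whose stem rises through the catch plate above.
- catch (a point): Pocket of the level steel catch plate: where the stem's axis rests when latched, cooler (-162, -85, 240) mm. The plate spans cooler x -230 to -122, y -127 to -69, top 240 mm high; nothing but the lever stands higher. Its J-shaped slot: a long leg along x at y = -105, crossing to +y at its inner (+x) end, then the pocket, 6 mm back towards -x behind a lip 5 mm wide.
- pan: Loose open steel pan, 150 mm (its x) by 170 mm (its y), 70 mm high, vertical walls 5 mm thick, top rim 9 mm wide and 8 mm high, flush outside; 0.5 to 0.8 kg, on the bench. Origin: centre of its underside. Under the chute its x axis lies along the cooler's x axis (either way round; it starts within 0.35 rad of it); it touches the fan housing when its centre is 225 mm from the cooler's axis.
- gate (a joint): Turn of the gate shaft about cooler +y, rad. 0: shut, lever leaning 0.45 rad outward (to cooler -x). Grows as the lever is pushed inward (+x): its lean to +x is joint - 0.45. End stop 0.98. A torsion spring always drives it back to 0: 0.42 N m at 0, 1.1 N m at the end (4 to 10 N at the handle). The stem clears the lip from 0.82 up; resting in the pocket it reads about 0.72.
- lever (a joint): Sideways swing of the lever in a fork on the shaft, rad; 0: in the slot's long leg, positive to cooler +y (to the chute's middle), stop at 0.38; stays where it is put (light friction, about 0.5 N at the handle). The plate lets it swing only while gate is above 0.82. In the pocket it reads 0.30 to 0.38; at 0.15 to 0.30 the stem is still over the lip.
- handle (a point): Middle of the red handle (round grip, 28 mm in diameter, 75 mm long, along the lever), on its axis, 112 mm from the shaft and 100 mm from the fork pivot (12 mm from the shaft). z points along the lever to its free end, 38 mm beyond this point.
- bean_brush: Bean brush, wood with black bristles, 185 mm long, lying on the bench. Bystander.
- cupping_bowl: White china bowl, 100 mm wide, 60 mm high, standing not far from the pan's outer side. Bystander.
- jar_a: Amber sample jar with a steel cap, 80 mm wide, 120 mm high. Bystander.
- jar_b: A second such jar. Bystander.
- scoop: Aluminium bean scoop, 210 mm long. Bystander.
Things that resemble listed ones, but are neither listed nor needed, are in the scene too. What is shaped like the pan but yellow is not meant.

How it is judged:
By the outcome, as a careful person would: the job done as asked, in the order asked, and still so for the second after the job is handed in, with the robot touching nothing.
It also fails if it takes over 54 s, if anything falls off the work surface, if the arm or the gripper's body presses on something with over 40 N, if the wrist force passes 120 N, or if a joint passes its speed limit or range.

## Working session

There is one attempt and no reset: what is moved stays moved. The work goes in short steps, Python scripts to look and compute and a tool call to move; the robot and the scene stay as the last step left them, time stands still between calls to the robot, and variables do not carry over. Pictures are saved under pics/ and viewed, at most 10 in all, crops included, and the job is handed in when it is done.

Besides the shell and the picture viewer there is one more tool, called after "Call:" as name(argument=value, ...) on one line, values as JSON. servo_tool: Moves the arm, as the interface text tells. Its arguments: {"type":"object","properties":{"plan":{"type":"array","items":{"type":"array"}},"gripper":{"type":"number"},"squeeze":{"type":"number"}},"required":["plan"]}

```bash
mkdir -p pics; ls
cat > h.py <<'E'
import numpy as np,cv2,json
from scipy.spatial.transform import Rotation as Ro
def save(n,f):
    from plant import snapshot
    s=snapshot(n); cv2.imwrite('pics/'+f+'.png',s['img'])
    json.dump({k:np.array(s[k]).tolist() for k in('intrinsics','R','t')},open('pics/'+f+'.json','w'))
def cal(f):
    d=json.load(open('pics/'+f+'.json'));return [np.array(d[k]) for k in('intrinsics','R','t')]
def ray(f,uv,z):
    K,R,t=cal(f);c=-R.T@t;d=R.T@np.linalg.solve(K,[uv[0],uv[1],1]);return c+d*(z-c[2])/d[2]
def proj(f,X):
    K,R,t=cal(f);p=(R@np.atleast_2d(X).T).T+t;p=p@K.T;return p[:,:2]/p[:,2:]
E
python3 - <<'E'
from h import *
save('scene','scene0');save('side','side0')
a=cv2.imread('pics/scene0.png');b=cv2.imread('pics/side0.png')
for f in('scene0','side0'):
    K,R,t=cal(f);print(f,-R.T@t,R[2])
E
```

```text
pics
scene0 [1.26134505 0.09162831 0.94735125] [-0.72717393 -0.12113866 -0.67568003]
side0 [-0.11309736 -0.61434504  1.11350226] [ 0.43711833  0.47197238 -0.76561716]
```

View pics/scene0.png

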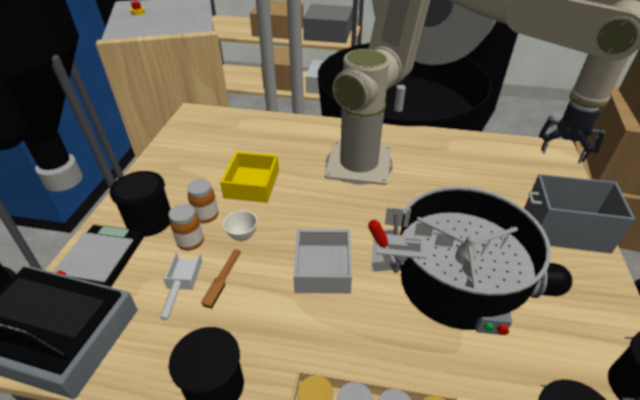

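View pics/side0.png

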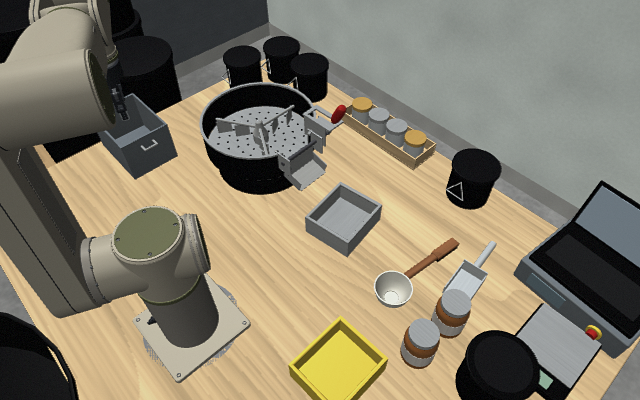

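Run:
```python
from h import *
a=cv2.imread('pics/scene0.png')[180:330,280:560];b=cv2.imread('pics/side0.png')[70:260,190:400]
cv2.imwrite('pics/ca.png',cv2.resize(a,None,fx=2.85,fy=2.85,interpolation=cv2.INTER_CUBIC))
cv2.imwrite('pics/cb.png',cv2.resize(b,None,fx=3,fy=3,interpolation=cv2.INTER_CUBIC))
```

```text
(no output)
```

View pics/ca.png

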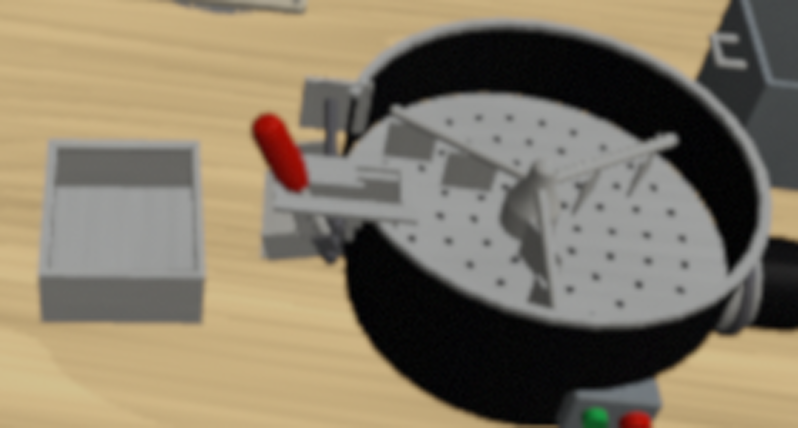

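View pics/cb.png

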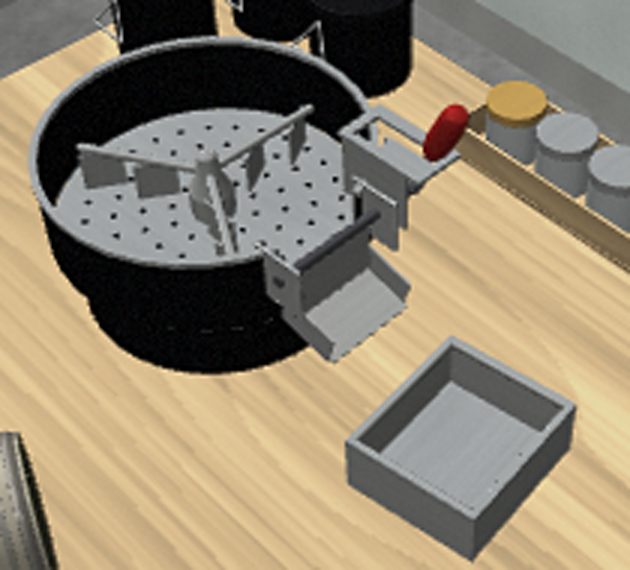

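```bash
cat > fit.py <<'E'
from h import *
from scipy.optimize import least_squares
A=lambda p:np.array(p)/2.85+[280,180]
B=lambda p:np.array(p)/3+[190,70]
ra=A([(510,20),(430,35),(620,40),(700,85),(760,160),(768,225),(700,312),(600,327),(500,307),(420,270)])
rb=B([(200,38),(120,55),(60,100),(32,160),(45,210),(100,253),(170,270),(230,265),(300,50),(355,95)])
P=np.array([ray('scene0',p,.199)[:2] for p in ra]);Q=np.array([ray('side0',p,.199)[:2] for p in rb])
S=np.r_[P,Q]
r=least_squares(lambda v:np.hypot(*(S-v).T)-.17,[.6,.3]);c=r.x;print('cooler',c,'res mm',(r.fun*1e3).round(1))
mid=ray('side0',B((368,325)),.09);print('chute mid',mid, np.hypot(*(mid[:2]-c)),'yaw',np.arctan2(*(c-mid[:2])[::-1]))
cp=np.array([[-.122,-.069,.24],[-.122,-.127,.24],[-.23,-.127,.24],[-.23,-.069,.24]])
cb=B([(345,130),(378,107),(460,155),(408,190)])
ca=A([(415,222),(275,208)])
def W(th,c=c,X=cp):
    o=np.array(X,float);o[:,:2]=o[:,:2]@Ro.from_euler('z',th).as_matrix()[:2,:2].T+c;return o
f=lambda v:np.r_[proj('side0',W(v[0],v[1:]))-cb,proj('scene0',W(v[0],v[1:])[1:3])-ca].ravel()
r2=least_squares(f,[1.5,*c],loss='soft_l1');print('plate fit',r2.x,f(r2.x).reshape(-1,2).round(1).tolist())
pa=A([(48,142),(200,140),(203,277),(40,277)]);pb=B([(452,338),(577,407),(473,515),(347,443)])
for n,p in(('scene0',pa),('side0',pb)):
    w=np.array([ray(n,q,.07)[:2] for q in p]);e=np.roll(w,-1,0)-w
    print(n,'pan',w.mean(0).round(4),np.hypot(*e.T).round(3),np.degrees(np.arctan2(e[:,1],e[:,0])).round(1))
bw=ray('scene0',(240,222),.06);print('bowl',bw,ray('side0',(394,285),.06))
print('handle',[ray('scene0',A((280,152)),z).round(3) for z in(.27,.28)],[ray('side0',B((446,132)),z).round(3) for z in(.27,.28)])
E
python3 fit.py; python3 -c "
from plant import manip;print(manip.get_obs())"
```

```text
cooler [0.49058841 0.31937673] res mm [-0.6 -6.3  4.8  6.1  5.6  4.9 10.6  9.3  8.2 10.9 -0.1  2.8 -2.8  0.4
  5.9 10.8 13.9 11.3  2.  -4.6]
chute mid [0.50631415 0.09630254 0.09      ] 0.2236278032470817 yaw 1.6411754259972913
plate fit [1.59109873 0.495157   0.32362562] [[-2.8, -0.5], [0.7, -1.7], [-0.4, -0.6], [2.5, -2.6], [0.1, -0.7], [-1.4, -1.8]]
scene0 pan [ 0.5017 -0.0394] [0.15  0.17  0.145 0.167] [ 101.2    8.3  -79.9 -169.9]
side0 pan [ 0.4983 -0.0456] [0.148 0.163 0.142 0.168] [ -80.4 -172.8  101.4    9.3]
bowl [ 0.4219722  -0.29766073  0.06      ] [ 0.42671623 -0.29819273  0.06      ]
handle [array([0.601, 0.098, 0.27 ]), array([0.611, 0.098, 0.28 ])] [array([0.614, 0.101, 0.27 ]), array([0.605, 0.093, 0.28 ])]
{'time': 0.1, 'joint_pos': array([ 1.15161780e+00,  1.31114880e-01,  1.48914649e+00, -3.97079712e-05,
        1.52300826e+00, -8.54436161e-02]), 'qvel': array([ 0.00262475, -0.00053835, -0.00231111,  0.00073604,  0.00050991,
        0.0003945 ]), 'joint_torque': array([ 4.99486068e-04, -5.70954537e+01, -5.01938295e+01, -2.37306849e-04,
        8.25956406e-03,  5.08971050e-05]), 'tool_pos': array([0.19634716, 0.5664053 , 0.20754502]), 'tool_rot': array([-1.90118871e-04,  1.66093127e-01,  9.86109715e-01, -8.16887501e-04]), 'ft_force': array([ 0.24190627,  0.19523072, -0.88140674]), 'moment': array([-0.00519066, -0.02420899, -0.03723691]), 'finger_force': 0.0, 'gripper_width': 0.08552570363870135}
```

```bash
cat >> h.py <<'E'
def obs():
    from plant import manip
    return manip.get_obs()
def Rt(yang,tilt=(0,0,0)):
    y=np.array([np.cos(yang),np.sin(yang),0]);z=np.array([0,0,-1.]);x=np.cross(y,z)
    return Ro.from_rotvec(tilt)*Ro.from_matrix(np.c_[x,y,z])
def rel(p0,R0,p,R):
    s=R0.inv().apply(np.array(p)-p0)/.06;t=np.degrees((R0.inv()*R).as_rotvec())/10
    print('shift',s.round(2).tolist(),'turn',t.round(2).tolist())
def cur():
    o=obs();q=o['tool_rot'];return o['tool_pos'],Ro.from_quat([q[1],q[2],q[3],q[0]])
E
python3 - <<'E'
from h import *
p,R=cur()
D=np.radians
for P in([.197,.567,.34],[.3,.2,.34],[.513,-.114,.22]): rel(p,R,P,Rt(D(100.5)))
E
```

```text
shift [-0.01, 0.01, -2.21] turn [-0.01, -0.0, -2.96]
shift [-3.63, -5.21, -2.2] turn [-0.01, -0.0, -2.96]
shift [-8.7, -8.99, -0.19] turn [-0.01, -0.0, -2.96]
```

Candidates: the pan is the grey one at scene (323,260), not the yellow tray (250,176) or the dark crate (575,210). The lever is the red handle at (378,233), not the red buttons at (503,328). Both choices were checked in the crops.

Call:
servo_tool(plan=[[[0, 0, -1.0], [0, 0, -0.5]], [[0, 0, -2.0], [0, 0, -1.0]], [[-0.7, -0.8, -2.2], [0, 0, -1.5]], [[-1.4, -1.6, -2.2], [0, 0, -2.0]], [[-2.1, -2.4, -2.2], [0, 0, -2.5]], [[-2.8, -3.2, -2.2], [0, 0, -2.96]], [[-3.4, -4.0, -2.2], [0, 0, -2.96]], [[-4.0, -4.8, -2.2], [0, 0, -2.96]]], gripper=50, squeeze=60)

```text
time: 1.1
tool_pos: [0.3286, 0.2154, 0.3401]
tool_rot: [-0.0, -0.092, 0.996, -0.0]
ft_force: [1.8, 0.5, 1.1]
gripper_width: 0.05
finger_force: 0.0
```

Run:
```python
from h import *
p,R=cur();print(p)
rel(p,R,[.513,-.114,.22],Rt(np.radians(100.5)))
```

```text
[0.32861713 0.21537155 0.34011435]
shift [-2.02, -5.96, 2.0] turn [-0.0, -0.0, 0.0]
```

Call:
servo_tool(plan=[[[-0.3, -0.9, 0], [0, 0, 0]], [[-0.6, -1.8, 0], [0, 0, 0]], [[-0.9, -2.7, 0], [0, 0, 0]], [[-1.2, -3.6, 0.4], [0, 0, 0]], [[-1.5, -4.5, 0.9], [0, 0, 0]], [[-1.8, -5.3, 1.4], [0, 0, 0]], [[-2.02, -5.96, 1.8], [0, 0, 0]], [[-2.02, -5.96, 2.0], [0, 0, 0]]])

```text
time: 2.1
tool_pos: [0.5121, -0.1144, 0.2175]
tool_rot: [-0.002, -0.09, 0.996, 0.001]
ft_force: [-1.1, 0.0, 1.6]
gripper_width: 0.0499
finger_force: 0.0
```

Run:
```python
from h import *
p,R=cur();print(p)
save('wrist','w1')
K,Rc,t=cal('w1');print(-Rc.T@t,Rc[2])
img=cv2.imread('pics/w1.png')
# overlay predicted
c=np.array([.495,.322]);th=1.602
def W(X):
    o=np.array(X,float);o[:,:2]=o[:,:2]@Ro.from_euler('z',th).as_matrix()[:2,:2].T+c;return o
for X in W([[-.232,0,.087],[-.232,-.052,.087],[-.232,.052,.087]]): 
    q=proj('w1',X)[0];print(q)
a=np.radians(100.5);ux=np.array([np.cos(a),np.sin(a)]);uy=np.array([-ux[1],ux[0]])
print('pan',[proj('w1',np.r_[np.array([.5,-.0425])+ux*sx*.075+uy*sy*.085,.07])[0].round(0).tolist() for sx,sy in((1,1),(1,-1),(-1,-1),(-1,1))])
```

```text
[ 0.51212428 -0.11442929  0.21753866]
[ 0.43806939 -0.12953114  0.38431639] [ 0.28600623  0.05404227 -0.9567026 ]
[540.98616055 216.68900679]
[523.28817739 266.3663934 ]
[560.45005564 162.0547904 ]
pan [[490.0, 92.0], [467.0, 265.0], [322.0, 266.0], [321.0, 93.0]]
```

View pics/w1.png

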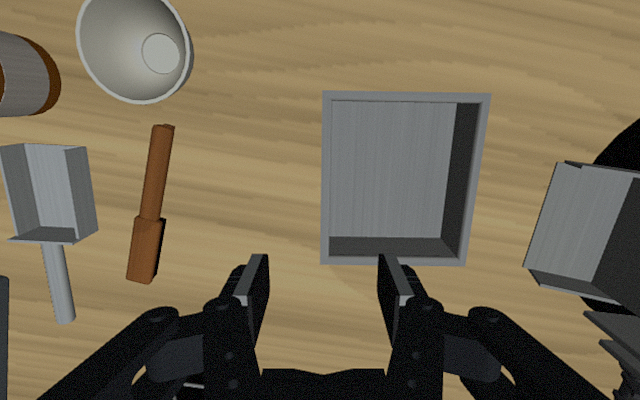

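The wrist view shows the grey pan's rim corners at (322,92), (490,95), (466,265) and (321,264), and the chute lip ends at (524,266) and (557,163). All agree with the estimates within a few pixels, so I descend onto the outer wall.

Call:
servo_tool(plan=[[[0, 0, 0.7], [0, 0, 0]], [[0, 0, 1.4], [0, 0, 0]], [[0, 0, 2.0], [0, 0, 0]], [[0, 0, 2.4], [0, 0, 0]], [[0, 0, 2.7], [0, 0, 0]], [[0, 0, 2.72], [0, 0, 0]], [[0, 0, 2.72], [0, 0, 0]], [[0, 0, 2.72], [0, 0, 0]]])

```text
time: 3.15
tool_pos: [0.5139, -0.1126, 0.0588]
tool_rot: [0.001, -0.091, 0.996, -0.0]
ft_force: [-0.8, -0.3, 0.5]
gripper_width: 0.0501
finger_force: 0.0
```

Call:
servo_tool(plan=[[[0, 0, 0], [0, 0, 0]], [[0, 0, 0], [0, 0, 0]], [[0, 0, 0], [0, 0, 0]], [[0, 0, 0], [0, 0, 0]], [[0, 0, 0], [0, 0, 0]], [[0, 0, 0], [0, 0, 0]], [[0, 0, 0], [0, 0, 0]], [[0, 0, 0], [0, 0, 0]]], gripper=0, squeeze=60)

```text
time: 4.15
tool_pos: [0.5128, -0.1123, 0.0573]
tool_rot: [0.0, -0.091, 0.996, -0.0]
ft_force: [0.3, -0.4, 0.6]
gripper_width: 0.0
finger_force: 0.0
```

Run:
```python
from h import *
p,R=cur();o=obs();print(p,o['ft_force'],o['gripper_width'],o['finger_force'])
c=np.array([.495,.322]);th=1.602
u=np.array([np.cos(th),np.sin(th)])
a0=np.radians(100.5);u0=np.array([np.cos(a0),np.sin(a0)])
y=R.as_matrix()[:,1];print('tool y deg',np.degrees(np.arctan2(y[1],y[0])))
# lateral offset of grip along pan wall, keep
lat=(p[:2]-np.array([.5,-.0425]))@np.array([-u0[1],u0[0]]);print('lat',lat)
for d in(.240,.228,.225):
    tgt=c-u*(d+.0705)+lat*np.array([-u[1],u[0]])
    rel(p,R,[*tgt,p[2]],Rt(th))
```

```text
[ 0.51281685 -0.11234781  0.05731373] [ 0.26042591 -0.36667802  0.64117271] 3.4768974535237965e-05 0.0
tool y deg 100.47620203513893
lat 0.00012652077551333733
shift [-0.24, 2.06, -0.0] turn [-0.0, 0.0, 0.87]
shift [-0.27, 2.25, -0.0] turn [-0.0, 0.0, 0.87]
shift [-0.28, 2.3, -0.0] turn [-0.0, 0.0, 0.87]
```

Run:
```python
from h import *
save('wrist','w2');save('side','s2')
a=cv2.imread('pics/w2.png');b=cv2.imread('pics/s2.png')[150:320,260:460]
b=cv2.resize(b,(471,400),interpolation=cv2.INTER_CUBIC)
cv2.imwrite('pics/c2.png',np.hstack([cv2.resize(a,(400,250)),cv2.resize(b,(294,250))]))
```

```text
(no output)
```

View pics/c2.png

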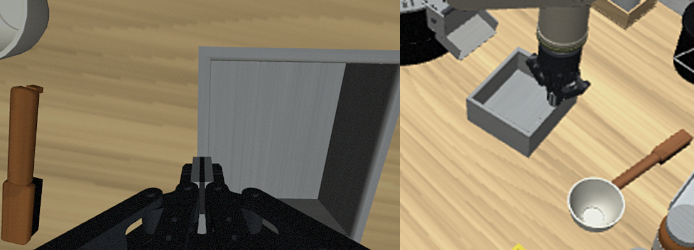

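Run:
```python
from h import *
p,R=cur();print(p)
T=[p+R.apply([0,0,d]) for d in(-.03,0,.017)]
f=np.array([294/200,250/170])
print('side',[((proj('s2',t)[0]-[260,150])*f+[400,0]).round() .tolist() for t in T])
print('wrist',[(proj('w2',t)[0]*.625).round().tolist() for t in T])
a=np.radians(100.5);ux=np.array([np.cos(a),np.sin(a)]);uy=np.array([-ux[1],ux[0]])
for sx,sy in((1,1),(1,-1),(-1,-1),(-1,1)):
    X=np.r_[np.array([.5,-.0425])+ux*sx*.075+uy*sy*.085,.07]
    print('pan side',((proj('s2',X)[0]-[260,150])*f+[400,0]).round().tolist(),'wrist',(proj('w2',X)[0]*.625).round().tolist())
a=cv2.imread('pics/w2.png')[180:400,220:480];b=cv2.imread('pics/s2.png')[170:270,300:400]
cv2.imwrite('pics/c3.png',np.hstack([cv2.resize(a,(390,330)),cv2.resize(b,(330,330),interpolation=cv2.INTER_CUBIC)]))
```

```text
[ 0.51277562 -0.11234049  0.05729632]
side [[554.0, 100.0], [553.0, 110.0], [553.0, 115.0]]
wrist [[204.0, 173.0], [203.0, 155.0], [203.0, 148.0]]
pan side [466.0, 98.0] wrist [416.0, 50.0]
pan side [517.0, 46.0] wrist [361.0, 245.0]
pan side [579.0, 79.0] wrist [199.0, 246.0]
pan side [530.0, 136.0] wrist [198.0, 50.0]
```

View pics/c3.png

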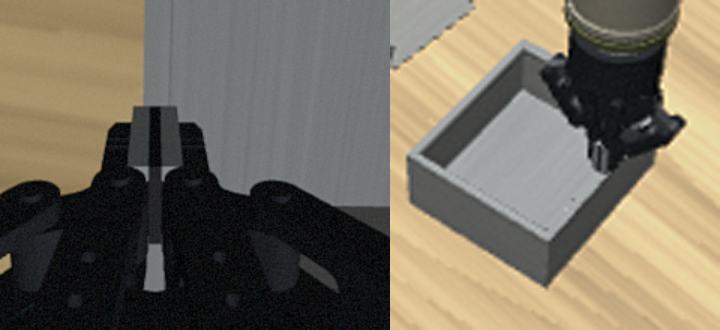

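Run:
```python
from h import *
p,R=cur()
for x in(.011,0,-.011):
  print(x,[(d,proj('w2',p+R.apply([x,0,d]))[0].round().tolist()) for d in(-.04,-.03,-.02,-.01,0,.01,.017)])
  print([proj('s2',p+R.apply([x,0,d]))[0].round().tolist() for d in(-.03,-.02,-.01,0,.017)])
print(obs()['gripper_width'],obs()['joint_torque'],obs()['joint_pos'])
```

```text
0.011 [(-0.04, [326.0, 265.0]), (-0.03, [326.0, 254.0]), (-0.02, [326.0, 245.0]), (-0.01, [325.0, 237.0]), (0, [325.0, 230.0]), (0.01, [325.0, 223.0]), (0.017, [325.0, 219.0])]
[[363.0, 221.0], [363.0, 223.0], [362.0, 225.0], [362.0, 227.0], [362.0, 231.0]]
0 [(-0.04, [326.0, 288.0]), (-0.03, [326.0, 276.0]), (-0.02, [326.0, 266.0]), (-0.01, [325.0, 257.0]), (0, [325.0, 249.0]), (0.01, [325.0, 241.0]), (0.017, [325.0, 237.0])]
[[365.0, 218.0], [365.0, 220.0], [365.0, 223.0], [364.0, 225.0], [364.0, 228.0]]
-0.011 [(-0.04, [326.0, 310.0]), (-0.03, [326.0, 298.0]), (-0.02, [326.0, 286.0]), (-0.01, [325.0, 276.0]), (0, [325.0, 267.0]), (0.01, [325.0, 259.0]), (0.017, [325.0, 254.0])]
[[367.0, 216.0], [367.0, 218.0], [367.0, 220.0], [366.0, 222.0], [366.0, 226.0]]
5.981470707805365e-05 [ 4.23490746e-04 -4.86616874e+01 -4.56907618e+01 -9.42324891e-05
  8.92214248e-04 -3.71657086e-05] [-3.13359114e-01  5.64469395e-02  1.85253519e+00 -1.03654933e-05
  1.23262505e+00 -2.06696191e+00]
```

Call:
servo_tool(plan=[[[0, 0, -0.7], [0, 0, 0]], [[0, 0, -0.7], [0, 0, 0]], [[0, 0, -0.7], [0, 0, 0]], [[0, 0, -0.7], [0, 0, 0]], [[0, 0, -0.2], [0, 0, 0]], [[0, 0, 0.2], [0, 0, 0]], [[0, 0, 0.4], [0, 0, 0]], [[0, 0, 0.4], [0, 0, 0]]], gripper=50)

```text
time: 5.25
tool_pos: [0.5116, -0.112, 0.032]
tool_rot: [-0.001, -0.091, 0.996, 0.001]
ft_force: [0.5, -0.4, 0.6]
gripper_width: 0.0497
finger_force: 0.0
```

Call:
servo_tool(plan=[[[0, 0, 0], [0, 0, 0]], [[0, 0, 0], [0, 0, 0]], [[0, 0, 0], [0, 0, 0]], [[0, 0, 0], [0, 0, 0]], [[0, 0, 0], [0, 0, 0]], [[0, 0, 0], [0, 0, 0]], [[0, 0, 0], [0, 0, 0]], [[0, 0, 0], [0, 0, 0]]], gripper=0)

```text
time: 6.25
tool_pos: [0.5138, -0.1123, 0.0346]
tool_rot: [0.001, -0.091, 0.996, -0.0]
ft_force: [-0.9, 2.3, 5.5]
gripper_width: 0.0074
finger_force: 59.5
```

The grip is on, so I drag the pan without lifting.

Call:
servo_tool(plan=[[[-0.03, 0.2, 0], [0, 0, 0.1]], [[-0.06, 0.5, 0], [0, 0, 0.2]], [[-0.1, 0.8, 0], [0, 0, 0.35]], [[-0.14, 1.1, 0], [0, 0, 0.5]], [[-0.18, 1.4, 0], [0, 0, 0.65]], [[-0.21, 1.7, 0], [0, 0, 0.8]], [[-0.24, 1.95, 0], [0, 0, 0.87]], [[-0.24, 2.06, 0], [0, 0, 0.87]]])

```text
time: 7.25
tool_pos: [0.5059, 0.0111, 0.0346]
tool_rot: [0.001, -0.016, 1.0, -0.001]
ft_force: [0.8, -7.2, 2.8]
gripper_width: 0.0073
finger_force: 59.5
```

Run:
```python
from h import *
o=obs();print(o['tool_pos'],o['ft_force'],o['gripper_width'],o['finger_force'])
save('side','s4');save('scene','sc4')
a=cv2.imread('pics/s4.png')[100:240,260:400];b=cv2.imread('pics/sc4.png')[190:310,300:440]
cv2.imwrite('pics/c4.png',np.hstack([cv2.resize(a,(400,400),interpolation=cv2.INTER_CUBIC),cv2.resize(b,(400,400),interpolation=cv2.INTER_CUBIC)]))
```

```text
[0.50586778 0.0111052  0.03459727] [ 0.84816911 -7.20963744  2.80653883] 0.007273089629706792 59.51831638813019
```

View pics/c4.png

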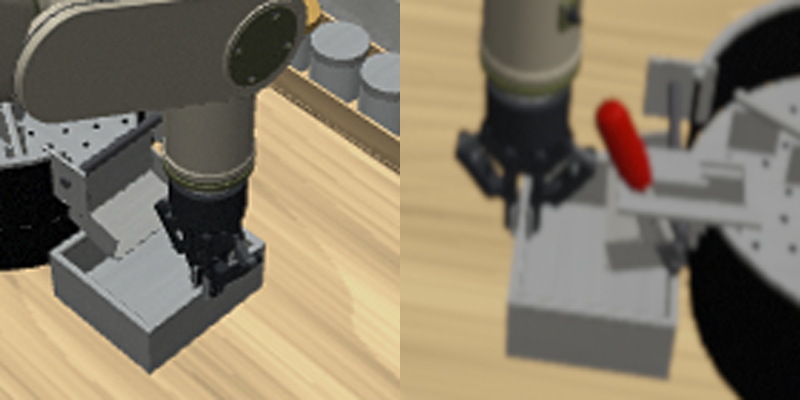

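Call:
servo_tool(plan=[[[0, 0.03, 0], [0, 0, 0]], [[0, 0.06, 0], [0, 0, 0]], [[0, 0.09, 0], [0, 0, 0]], [[0, 0.12, 0], [0, 0, 0]], [[0.02, 0.15, 0], [0, 0, 0]], [[0.02, 0.18, 0], [0, 0, 0]], [[0.02, 0.18, 0], [0, 0, 0]], [[0.02, 0.18, 0], [0, 0, 0]]])

```text
time: 8.35
tool_pos: [0.5044, 0.0211, 0.0346]
tool_rot: [0.001, -0.015, 1.0, -0.001]
ft_force: [0.5, -6.0, 4.8]
gripper_width: 0.0069
finger_force: 59.7
```

Run:
```python
from h import *
save('wrist','w5');p,R=cur()
a=cv2.imread('pics/w5.png');cv2.imwrite('pics/c5.png',a)
```

```text
(no output)
```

View pics/c5.png

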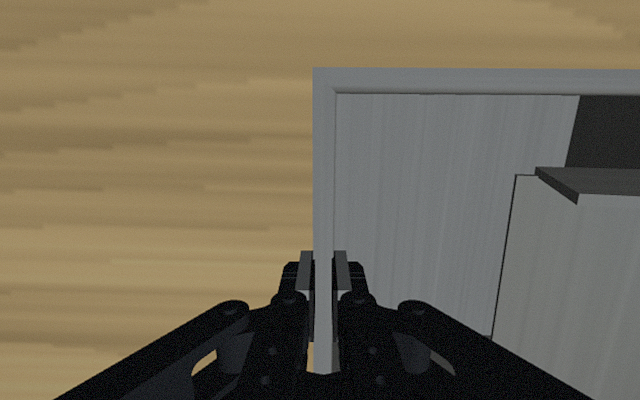

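The wrist view shows the pan gripped by its outer rim, with the outer rim corner at (313,68), its side edge along row 68, and the chute end above the pan at (516,175)–(491,340).

Run:
```python
from h import *
c=np.array([.495,.322]);th=1.602;M=Ro.from_euler('z',th).as_matrix()[:2,:2]
p,R=cur();print(p, 'tool cooler',(p[:2]-c)@M)
A=ray('w5',(313,68),.07)[:2];B=ray('w5',(639,68.5),.07)[:2];C=ray('w5',(313,235),.07)[:2]
for n,X in(('corner',A),('far',B),('outer edge lower',C)): print(n,((X-c)@M).round(4))
print('chute corners',[((ray('w5',q,.087)[:2]-c)@M).round(4).tolist() for q in((516,175),(491,340))])
K,Rc,t=cal('w5');print('cam',(( -Rc.T@t)[:2]-c)@M,(-Rc.T@t)[2])
```

```text
[0.50438989 0.02115521 0.03457428] tool cooler [-3.00991288e-01  6.21987947e-07]
corner [-0.3059  0.0875]
far [-0.188   0.0872]
outer edge lower [-0.3065  0.0224]
chute corners [[-0.2357, 0.0517], [-0.2343, -0.0164]]
cam [-0.30216076  0.07642601] 0.20088162835075024
```

Call:
servo_tool(plan=[[[-0.01, 0.02, 0], [0, 0, 0]], [[-0.02, 0.03, 0], [0, 0, 0]], [[-0.03, 0.05, 0], [0, 0, 0]], [[-0.04, 0.06, 0], [0, 0, 0]], [[-0.04, 0.06, 0], [0, 0, 0]], [[-0.04, 0.06, 0], [0, 0, 0]], [[-0.04, 0.06, 0], [0, 0, 0]], [[-0.04, 0.06, 0], [0, 0, 0]]])

```text
time: 9.4
tool_pos: [0.5059, 0.0242, 0.0346]
tool_rot: [0.001, -0.016, 1.0, -0.002]
ft_force: [-3.6, -9.7, 9.8]
gripper_width: 0.007
finger_force: 60.3
```

Call:
servo_tool(plan=[[[0, 0, 0], [0, 0, 0]], [[0, 0, 0], [0, 0, 0]], [[0, 0, -0.4], [0, 0, 0]], [[0, 0, -1.3], [0, 0, 0]], [[0, 0, -2.3], [0, 0, 0]], [[0, 0, -3.3], [0, 0, 0]], [[0, 0, -4.3], [0, 0, 0]], [[0, 0, -5.3], [0, 0, 0]]], gripper=30)

```text
time: 10.4
tool_pos: [0.5048, 0.0266, 0.3531]
tool_rot: [-0.0, -0.016, 1.0, 0.0]
ft_force: [1.4, -1.1, -0.6]
gripper_width: 0.0302
finger_force: 0.0
```

```bash
cat >> h.py <<'E'
c=np.array([.495,.322]);th=1.602;Rc=Ro.from_euler('z',th)
OFF=.037 # true grip point lies this far behind the reported TCP along tool z
def lev(gate,s,r=.125):
    L=gate-.45;y=np.array([0,1,0.]);e=np.array([np.sin(L),0,np.cos(L)])
    q=np.array([-.18,-.105,.175])+.012*e+(r-.012)*(np.cos(s)*e+np.sin(s)*y)
    Rw=Rc*Ro.from_rotvec(s*np.array([-np.cos(L),0,np.sin(L)]))*Rc.inv()*Rt(th-np.pi/2)
    return np.r_[c,0]+Rc.apply(q)+Rw.apply([0,0,OFF]),Rw
E
python3 - <<'E'
from h import *
p,R=cur();print(p,obs()['joint_pos'].round(2))
P,Q=lev(0,0);print(P);rel(p,R,P-[0,0,-.13],Q);rel(p,R,P,Q)
E
```

```text
[0.50483606 0.02662347 0.3530609 ] [-0.05 -0.14  1.5   0.    1.78 -1.65]
[0.60726093 0.09101925 0.25055589]
shift [-1.74, 1.02, -0.46] turn [0.0, -0.0, 9.0]
shift [-1.74, 1.02, 1.71] turn [0.0, -0.0, 9.0]
```

Call:
servo_tool(plan=[[[0, 0, -0.46], [0, 0, 1]], [[-0.2, 0.1, -0.46], [0, 0, 2]], [[-0.5, 0.3, -0.46], [0, 0, 3]], [[-0.8, 0.5, -0.46], [0, 0, 4]], [[-1.1, 0.7, -0.46], [0, 0, 5]], [[-1.4, 0.9, -0.46], [0, 0, 6]], [[-1.74, 1.02, -0.46], [0, 0, 7]], [[-1.74, 1.02, -0.46], [0, 0, 8]]], gripper=65, squeeze=40)

```text
time: 11.4
tool_pos: [0.6083, 0.0916, 0.3773]
tool_rot: [-0.001, 0.633, 0.774, -0.001]
ft_force: [-0.1, -0.3, 0.3]
gripper_width: 0.0654
finger_force: 0.0
```

Run:
```python
from h import *
from scipy.optimize import least_squares
p,R=cur();print(p);save('wrist','w6');save('scene','sc6');save('side','s6')
for f in('w6','sc6','s6'):
    i=cv2.imread('pics/%s.png'%f);h=cv2.cvtColor(i,cv2.COLOR_BGR2HSV)
    m=((h[...,0]<8)|(h[...,0]>172))&(h[...,1]>170)&(h[...,2]>60)
    n,l,s,ce=cv2.connectedComponentsWithStats(m.astype(np.uint8))
    print(f,[(s[k].tolist(),ce[k].round(1).tolist()) for k in range(1,n) if s[k,4]>60])
e=np.array([-np.sin(.45),0,np.cos(.45)])
H=np.r_[c,0]+Rc.apply(np.array([-.18,-.105,.175])+.112*e);print('model handle',H,[proj(f,H)[0].round(1).tolist() for f in('w6','sc6','s6')])
rel(p,R,*lev(0,0))
```

```text
[0.60830552 0.09162947 0.37730701]
w6 [([305, 157, 36, 73, 2092], [323.2, 194.4])]
sc6 [([369, 220, 18, 27, 274], [377.8, 232.3]), ([498, 325, 10, 9, 82], [502.6, 329.2])]
s6 [([331, 105, 15, 18, 159], [338.1, 113.2]), ([586, 329, 11, 11, 73], [591.4, 333.5])]
model handle [0.60708451 0.09667105 0.27585008] [[324.2, 188.9], [377.5, 233.2], [338.2, 114.3]]
shift [-0.01, -0.01, 2.11] turn [-0.01, -0.0, 0.97]
```

Call:
servo_tool(plan=[[[0, 0, 0], [0, 0, 1]], [[0, 0, 0.5], [0, 0, 1]], [[0, 0, 1.0], [0, 0, 1]], [[0, 0, 1.4], [0, 0, 1]], [[0, 0, 1.8], [0, 0, 1]], [[0, 0, 2.1], [0, 0, 1]], [[0, 0, 2.1], [0, 0, 1]], [[0, 0, 2.1], [0, 0, 1]]])

```text
time: 12.55
tool_pos: [0.6081, 0.0907, 0.2541]
tool_rot: [0.0, 0.696, 0.718, 0.001]
ft_force: [0.2, -0.4, -0.3]
gripper_width: 0.0649
finger_force: 0.0
```

Call:
servo_tool(plan=[[[0, 0, 0], [0, 0, 0]], [[0, 0, 0], [0, 0, 0]], [[0, 0, 0], [0, 0, 0]], [[0, 0, 0], [0, 0, 0]], [[0, 0, 0], [0, 0, 0]], [[0, 0, 0], [0, 0, 0]], [[0, 0, 0], [0, 0, 0]], [[0, 0, 0], [0, 0, 0]]], gripper=0, squeeze=40)

```text
time: 13.55
tool_pos: [0.608, 0.0906, 0.254]
tool_rot: [0.0, 0.696, 0.718, 0.0]
ft_force: [-1.6, 0.1, 5.9]
gripper_width: 0.0267
finger_force: 39.4
```

Run:
```python
from h import *
o=obs();p,R=cur();print(p,o['ft_force'],o['joint_pos'].round(2))
P0,Q0=lev(0,0)
for g,s in((0,0),(.1,0),(.2,0),(.3,0),(.4,0),(.5,0),(.6,0),(.7,0),(.8,0),(.9,0),(.92,0),(.92,.12),(.92,.24),(.92,.34),(.80,.34),(.72,.34)):
    print(g,s,end=' ');rel(P0,Q0,*lev(g,s))
```

```text
[0.60798329 0.09062102 0.25395129] [-1.55664104  0.13595817  5.85231037] [ 0.06  0.15  1.38 -0.    1.61  0.03]
0 0 shift [0.0, 0.0, 0.0] turn [0.0, 0.0, 0.0]
0.1 0 shift [0.19, -0.0, -0.08] turn [0.0, 0.0, 0.0]
0.2 0 shift [0.39, -0.0, -0.14] turn [0.0, 0.0, 0.0]
0.3 0 shift [0.59, -0.0, -0.18] turn [0.0, 0.0, 0.0]
0.4 0 shift [0.8, -0.0, -0.2] turn [0.0, 0.0, 0.0]
0.5 0 shift [1.01, -0.0, -0.2] turn [0.0, 0.0, 0.0]
0.6 0 shift [1.22, -0.0, -0.18] turn [0.0, 0.0, 0.0]
0.7 0 shift [1.42, 0.0, -0.14] turn [0.0, 0.0, 0.0]
0.8 0 shift [1.62, 0.0, -0.08] turn [0.0, 0.0, 0.0]
0.9 0 shift [1.81, -0.0, 0.0] turn [0.0, 0.0, 0.0]
0.92 0 shift [1.85, -0.0, 0.02] turn [0.0, 0.0, 0.0]
0.92 0.12 shift [1.85, -0.16, 0.03] turn [-0.61, -0.0, -0.31]
0.92 0.24 shift [1.83, -0.32, 0.05] turn [-1.23, -0.0, -0.62]
0.92 0.34 shift [1.82, -0.44, 0.09] turn [-1.74, -0.0, -0.88]
0.8 0.34 shift [1.59, -0.43, -0.01] turn [-1.83, -0.0, -0.67]
0.72 0.34 shift [1.44, -0.43, -0.06] turn [-1.88, -0.0, -0.52]
```

Call:
servo_tool(plan=[[[0.19, 0, -0.08], [0, 0, 0]], [[0.39, 0, -0.14], [0, 0, 0]], [[0.59, 0, -0.18], [0, 0, 0]], [[0.8, 0, -0.2], [0, 0, 0]], [[1.01, 0, -0.2], [0, 0, 0]], [[1.22, 0, -0.18], [0, 0, 0]], [[1.42, 0, -0.14], [0, 0, 0]], [[1.42, 0, -0.14], [0, 0, 0]]])

```text
time: 14.55
tool_pos: [0.6041, 0.1752, 0.2626]
tool_rot: [0.0, 0.696, 0.718, -0.001]
ft_force: [-9.7, -7.6, 11.3]
gripper_width: 0.0265
finger_force: 41.7
```

```bash
cat > red.py <<'E'
from h import *
from scipy.optimize import least_squares
import sys
tag=sys.argv[1]
o=obs();print(o['tool_pos'].round(4),o['ft_force'].round(1),o['gripper_width'],o['finger_force'])
for cam in('scene','side','wrist'):
    f=cam+tag;save(cam,f)
    h=cv2.cvtColor(cv2.imread('pics/%s.png'%f),cv2.COLOR_BGR2HSV)
    m=((h[...,0]<8)|(h[...,0]>172))&(h[...,1]>170)&(h[...,2]>60)
    n,l,s,ce=cv2.connectedComponentsWithStats(m.astype(np.uint8))
    print(f,[(s[k].tolist(),ce[k].round(1).tolist()) for k in range(1,n) if s[k,4]>30])
E
python3 red.py a
```

```text
[0.6041 0.1752 0.2626] [-9.7 -7.6 11.3] 0.026506165086525944 41.70191734330729
scenea [([132, 2, 8, 6, 41], [135.6, 4.6]), ([403, 219, 12, 28, 167], [408.6, 234.3]), ([498, 325, 10, 9, 82], [502.6, 329.2])]
sidea [([316, 88, 9, 26, 172], [320.4, 100.6]), ([586, 329, 11, 11, 73], [591.4, 333.5])]
wrista [([290, 248, 66, 97, 4880], [322.1, 298.3])]
```

Call:
servo_tool(plan=[[[0.1, -0.02, 0.0], [0, 0, 0]], [[0.2, -0.03, 0.04], [0, 0, 0]], [[0.3, -0.04, 0.07], [0, 0, 0]], [[0.37, -0.04, 0.1], [0, 0, 0]], [[0.42, -0.04, 0.12], [0, 0, 0]], [[0.42, -0.04, 0.12], [0, 0, 0]], [[0.42, -0.04, 0.12], [0, 0, 0]], [[0.42, -0.04, 0.12], [0, 0, 0]]])

```text
time: 15.7
tool_pos: [0.6026, 0.1995, 0.2557]
tool_rot: [0.001, 0.697, 0.718, 0.0]
ft_force: [-2.1, -5.9, 7.7]
gripper_width: 0.0265
finger_force: 38.8
```

```bash
python3 red.py b
python3 - <<'E'
from h import *
# visible handle top: model-predicted top end for several gates
for g in(.7,.82,.9,.96):
    L=g-.45;e=np.array([np.sin(L),0,np.cos(L)]);
    B=np.r_[c,0]+Rc.apply(np.array([-.18,-.105,.175])+.075*e);print(g,[proj(f,B)[0].round(1).tolist() for f in('sceneb','sideb')])
E
```

```text
[0.6026 0.1995 0.2557] [-2.1 -5.9  7.7] 0.026492107130218667 38.79415199160576
sceneb [([132, 2, 8, 7, 42], [135.6, 4.6]), ([410, 223, 17, 26, 193], [417.8, 237.4]), ([498, 325, 10, 9, 83], [502.6, 329.1])]
sideb [([310, 87, 11, 25, 192], [315.2, 99.1]), ([586, 329, 11, 11, 73], [591.4, 333.5])]
wristb [([291, 264, 65, 80, 3961], [322.6, 304.4])]
0.7 [[407.5, 245.5], [321.1, 111.2]]
0.82 [[411.3, 246.8], [319.0, 110.6]]
0.9 [[413.7, 247.8], [317.7, 110.4]]
0.96 [[415.4, 248.7], [316.7, 110.4]]
```

Call:
servo_tool(plan=[[[0.03, -0.08, 0], [-0.3, 0, -0.15]], [[0.03, -0.16, 0.01], [-0.6, 0, -0.3]], [[0.02, -0.24, 0.02], [-0.9, 0, -0.45]], [[0.01, -0.32, 0.03], [-1.2, 0, -0.6]], [[0.0, -0.39, 0.05], [-1.5, 0, -0.75]], [[0.0, -0.44, 0.07], [-1.74, 0, -0.88]], [[0.0, -0.44, 0.07], [-1.74, 0, -0.88]], [[0.0, -0.44, 0.07], [-1.74, 0, -0.88]]])

```text
time: 16.85
tool_pos: [0.5757, 0.1986, 0.2508]
tool_rot: [0.106, 0.632, 0.76, 0.108]
ft_force: [-2.7, -7.6, 5.4]
gripper_width: 0.0265
finger_force: 39.4
```

```bash
python3 red.py c
python3 - <<'E'
from h import *
p,R=cur();P0,Q0=lev(.92,.34)
print(p,P0)
for g in(.92,.84,.80,.76,.72,.70): print(g,end=' ');rel(P0,Q0,*lev(g,.34))
print('cooler pos of tool',Rc.inv().apply(p-np.r_[c,0]),Rc.inv().apply(P0-np.r_[c,0]))
E
```

```text
[0.5757 0.1986 0.2508] [-2.7 -7.6  5.4] 0.026483763220424446 39.36191593296826
scenec [([132, 2, 8, 7, 42], [135.6, 4.6]), ([409, 211, 17, 31, 241], [417.5, 228.0]), ([498, 325, 10, 9, 83], [502.6, 329.1])]
sidec [([299, 95, 17, 22, 183], [307.1, 105.6]), ([586, 329, 11, 11, 73], [591.4, 333.5])]
wristc [([291, 265, 65, 79, 3896], [323.1, 305.3])]
[0.57578778 0.19865788 0.25082789] [0.5771932  0.19904088 0.24536237]
0.92 shift [0.0, 0.0, 0.0] turn [0.0, 0.0, 0.0]
0.84 shift [-0.15, 0.0, -0.07] turn [-0.06, -0.03, 0.14]
0.8 shift [-0.22, 0.01, -0.1] turn [-0.09, -0.04, 0.21]
0.76 shift [-0.3, 0.0, -0.12] turn [-0.12, -0.05, 0.28]
0.72 shift [-0.37, 0.0, -0.14] turn [-0.14, -0.07, 0.36]
0.7 shift [-0.41, -0.0, -0.16] turn [-0.15, -0.07, 0.39]
cooler pos of tool [-0.12580254 -0.07690035  0.25082789] [-0.12546357 -0.07831704  0.24536237]
```

Call:
servo_tool(plan=[[[-0.08, 0, -0.03], [-0.03, 0, 0.07]], [[-0.16, 0, -0.06], [-0.06, -0.03, 0.14]], [[-0.23, 0, -0.09], [-0.09, -0.04, 0.21]], [[-0.3, 0, -0.11], [-0.12, -0.05, 0.28]], [[-0.35, 0, -0.13], [-0.14, -0.06, 0.34]], [[-0.35, 0, -0.13], [-0.14, -0.06, 0.34]], [[-0.35, 0, -0.13], [-0.14, -0.06, 0.34]], [[-0.35, 0, -0.13], [-0.14, -0.06, 0.34]]])

```text
time: 18.0
tool_pos: [0.5764, 0.183, 0.2562]
tool_rot: [0.111, 0.652, 0.741, 0.119]
ft_force: [7.7, 15.7, -8.6]
gripper_width: 0.0266
finger_force: 41.9
```

```bash
python3 red.py d
```

```text
[0.5764 0.183  0.2562] [ 7.7 15.7 -8.6] 0.026611074229648927 41.89116190653294
scened [([132, 2, 8, 7, 42], [135.6, 4.6]), ([405, 209, 13, 31, 220], [411.1, 226.4]), ([498, 325, 10, 9, 83], [502.6, 329.1])]
sided [([302, 96, 16, 22, 176], [309.9, 106.4]), ([586, 329, 11, 11, 73], [591.4, 333.5])]
wristd [([291, 256, 65, 90, 4465], [323.3, 302.2])]
```

Call:
servo_tool(plan=[[[0, 0, 0], [0, 0, 0]], [[0, 0, 0], [0, 0, 0]], [[0, 0, 0], [0, 0, 0]], [[0, 0, -0.3], [0, 0, 0]], [[0, 0, -0.8], [0, 0, 0]], [[0, 0, -1.4], [0, 0, 0]], [[0, 0, -2.0], [0, 0, 0]], [[0, 0, -2.0], [0, 0, 0]]], gripper=60)

```text
time: 19.15
tool_pos: [0.5392, 0.1764, 0.3779]
tool_rot: [0.116, 0.652, 0.739, 0.121]
ft_force: [0.6, 0.5, 0.3]
gripper_width: 0.0598
finger_force: 0.0
```

```bash
python3 red.py e
cat > fitlev.py <<'E'
from h import *
import sys
tag=sys.argv[1]
def hull(f,g,s,dx):
    L=g-.45;e=np.array([np.sin(L),0,np.cos(L)]);y=np.array([0,1.,0])
    d=np.cos(s)*e+np.sin(s)*y;pv=np.array([-.18,-.105,.175])+.012*e
    n1=np.cross(d,[1,0,0]);n1/=np.linalg.norm(n1);n2=np.cross(d,n1)
    a=np.linspace(0,6.28,24)
    X=[pv+d*r+q*(np.cos(t)*n1+np.sin(t)*n2) for r,q in((.063,.010),(.067,.014),(.133,.014),(.138,.009)) for t in a]
    W=np.r_[c+dx,0]+Rc.apply(np.array(X)) if 0 else np.r_[c,0]+Rc.apply(np.array(X)+np.r_[dx,0])
    m=np.zeros((400*4,640*4),np.uint8);h=cv2.convexHull((proj(f,W)*4+1.5).round().astype(np.int32));cv2.fillConvexPoly(m,h,1);return m.astype(bool)
def red(f):
    h=cv2.cvtColor(cv2.resize(cv2.imread('pics/%s.png'%f),None,fx=4,fy=4,interpolation=cv2.INTER_LINEAR),cv2.COLOR_BGR2HSV)
    m=((h[...,0]<8)|(h[...,0]>172))&(h[...,1]>140)&(h[...,2]>50)
    r=np.zeros_like(m);r[70*4:290*4,250*4:480*4]=True;return m&r
fs=['scene'+tag,'side'+tag];ms=[red(f) for f in fs];res=[]
gr=[(g,s) for g in np.arange(.66,.92,.02) for s in np.arange(0.1,.44,.03)] if tag!='6' else [(g,s) for g in np.arange(-.1,.1,.02) for s in np.arange(-.1,.1,.03)]
for g,s in gr:
    iou=[]
    for f,m in zip(fs,ms):
        h=hull(f,g,s,np.zeros(2));iou.append((h&m).sum()/(h|m).sum())
    res.append((sum(iou)/2,round(g,2),round(s,2),np.round(iou,2)))
res.sort(key=lambda r:-r[0]);print(*res[:6],sep='\n')
E
python3 fitlev.py e; cp pics/sc6.png pics/scene6.png;cp pics/sc6.json pics/scene6.json;cp pics/s6.png pics/side6.png;cp pics/s6.json pics/side6.json;python3 fitlev.py 6
```

```text
[0.5392 0.1764 0.3779] [0.6 0.5 0.3] 0.05983029863163475 0.0
scenee [([132, 2, 8, 6, 41], [135.6, 4.6]), ([406, 208, 20, 33, 351], [414.6, 223.5]), ([498, 325, 10, 9, 83], [502.6, 329.1])]
sidee [([301, 96, 17, 22, 194], [309.4, 106.2]), ([586, 329, 11, 11, 73], [591.4, 333.5])]
wriste [([305, 189, 35, 36, 941], [321.9, 206.4])]
(np.float64(0.8050838269754766), np.float64(0.72), np.float64(0.34), array([0.82, 0.79]))
(np.float64(0.799059788007414), np.float64(0.72), np.float64(0.37), array([0.83, 0.76]))
(np.float64(0.7754452717245144), np.float64(0.7), np.float64(0.34), array([0.78, 0.77]))
(np.float64(0.7677013030669395), np.float64(0.74), np.float64(0.34), array([0.75, 0.79]))
(np.float64(0.766259319937032), np.float64(0.74), np.float64(0.37), array([0.8 , 0.73]))
(np.float64(0.7655755596631206), np.float64(0.7), np.float64(0.37), array([0.76, 0.77]))
(np.float64(0.7400484073387916), np.float64(0.0), np.float64(0.02), array([0.69, 0.79]))
(np.float64(0.7359927380969804), np.float64(0.02), np.float64(-0.01), array([0.71, 0.77]))
(np.float64(0.7311285160586436), np.float64(0.02), np.float64(-0.04), array([0.71, 0.76]))
(np.float64(0.7262731682293804), np.float64(0.0), np.float64(-0.01), array([0.7 , 0.76]))
(np.float64(0.7243345158167684), np.float64(0.02), np.float64(0.02), array([0.69, 0.76]))
(np.float64(0.71848062329625), np.float64(0.0), np.float64(0.05), array([0.68, 0.76]))
```

The fit reads gate 0.72 and lever 0.34, so it is latched. I retreat and take the last look.

Call:
servo_tool(plan=[[[0, 0, -0.6], [0, 0, 0]], [[0, 0, -1.2], [0, 0, 0]], [[-0.5, 0, -1.4], [0, 0, 0]], [[-1.2, 0, -1.4], [0, 0, 0]], [[-2.0, 0, -1.4], [0, 0, 0]], [[-2.8, 0, -1.4], [0, 0, 0]], [[-3.6, 0, -1.4], [0, 0, 0]], [[-3.6, 0, -1.4], [0, 0, 0]]])

```text
time: 20.3
tool_pos: [0.5376, -0.0438, 0.4518]
tool_rot: [0.112, 0.655, 0.738, 0.116]
ft_force: [-0.3, 0.6, -0.3]
gripper_width: 0.0598
finger_force: 0.0
```

```bash
python3 red.py f; python3 fitlev.py f|head -2
python3 - <<'E'
from h import *
a=cv2.imread('pics/sidef.png')[80:240,200:400];b=cv2.imread('pics/scenef.png')[170:330,300:460]
b=cv2.resize(b,(400,400),interpolation=cv2.INTER_CUBIC);a=cv2.resize(a,(400,320),interpolation=cv2.INTER_CUBIC)
cv2.imwrite('pics/cf.png',np.hstack([np.vstack([a,np.zeros((80,400,3),np.uint8)]),b]))
E
```

```text
[ 0.5376 -0.0438  0.4518] [-0.3  0.6 -0.3] 0.059847696966010236 0.0
scenef [([132, 2, 8, 7, 42], [135.6, 4.6]), ([406, 209, 20, 32, 352], [414.6, 223.5]), ([498, 325, 10, 9, 83], [502.6, 329.1])]
sidef [([301, 96, 17, 22, 193], [309.3, 106.2]), ([586, 329, 11, 11, 73], [591.4, 333.5])]
wristf []
(np.float64(0.8062682000607193), np.float64(0.72), np.float64(0.34), array([0.82, 0.79]))
(np.float64(0.7984777875749252), np.float64(0.72), np.float64(0.37), array([0.83, 0.76]))
```

View pics/cf.png

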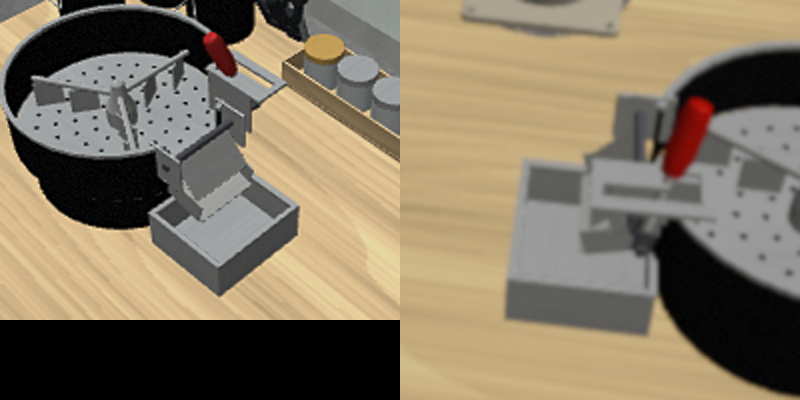

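The last view shows the flap open, the lever latched at side (220,53), and the pan under the chute. Its rim corners are at side (150,212), (219,268) and (298,207), and at scene (507,280), (652,294) and (523,158). Checking the numbers.

Run:
```python
from h import *
M=Rc.as_matrix()[:2,:2]
for n,q in([('sidef',np.array(p)/2+[200,80]) for p in((150,212),(219,268),(298,207))]+[('scenef',(np.array(p)-[400,0])/2.5+[300,170]) for p in((507,280),(652,294),(523,158))]):
    print(n,((ray(n,q,.07)[:2]-c)@M).round(4))
```

```text
sidef [-0.155   0.0844]
sidef [-0.3049  0.0854]
sidef [-0.3048 -0.0791]
scenef [-0.2985 -0.0866]
scenef [-0.1542 -0.083 ]
scenef [-0.2993  0.0841]
```

Pan centre is about 227 mm from the cooler's axis, square and centred under the chute.

```bash
python3 -c "
from plant import order;print(order.finish_job())"
```

```text
the job is handed in; nothing more can be done
None
```

The job is handed in at about 20 s on the robot's clock: the steel pan sits square under the chute, about 2 mm short of touching the housing, and the lever is latched in its pocket (gate about 0.72, lever about 0.34), so the gate stays open by itself.

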